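Index the assembly turntable to the marked station

TASK

Index the turntable to the station marked by the tall steel marker pin: pull the black plunger knob straight up until its pin is clear of the hole it is locked in, swing the stage round by it to the marked station, and let the spring drop the pin fully home in that station's hole, the stage locked and let go. The station holes are set by hand and not exactly where the marker stands, so feel for the hole with the pin riding on the plate; be gentle, never load the pin with more than 25 N (no wrenching sideways while it is in a hole, no slamming), and leave the bottle and the wood block beside the turntable where they stand.

Things in the scene. Friction and masses are not known exactly. Their poses are not given: they have to be found in the camera images.
- first_station (a point): mouth of the hole in which the plunger starts, on the fixed grey foot, z = 30 mm. Its x axis points level away from the stage's upright turning axis, at x = -0.130 in this frame. The round stage is 176 mm across, top z = 42 mm, a head frame on it up to z = 62 mm. The grey foot and sector (20 mm high) carry steel index plates 108 to 152 mm from the axis, top z = 30 mm, with no gaps in reach
- knob_center (a point): centre of the black round plunger knob on the stage's index arm, 25 mm across, 32 mm tall with 22 mm of straight side, 130 mm from the stage axis, z = 80 mm when the plunger is home. Pinch it from above, at any angle. Below it stands the plunger's steel housing, 26 mm across, top z = 57 mm; 50 mm of free room beside the knob
- marker_pin_top (a point): tip of the tall marker pin, 7 mm thick dark steel, standing 24 mm above the grey sector (tip z = 44 mm), about 164 mm from the stage axis, by the wanted one of the two stations left and right of the first. Each station's hole lies 0.52 rad round the axis from the first hole, up to 0.08 rad more or less, and only roughly (0.12 rad) in line with its marker; it must be felt for
- marker_cap_top (a point): top of the low plug (4 mm tall, z = 24 mm) that stands in the same way by the other station, the one that is not wanted
- plunger (a joint): lift of the plunger, m: 0 = pin fully home in a hole, about 0.008 = resting on top of the plate, 0.014 = pulled to its stop; clear of the first hole at 0.0085. Its damped spring pushes down with 6 N at home, 10 N at the stop. Turning the stage (stops 0.74 rad either side) takes about 1 N at the knob, 2 N more with the pin riding on the plate
- index_pin: the plunger's steel pin, 8 mm across with a flat end; origin on the pin's line at z = 0 when home (its end is 22 mm above the origin). The holes are 10 mm wide, 130 mm from the axis; the pin drops in only within about 1 mm (0.008 rad) of a hole's centre
- bottle: small dropper bottle, 33 mm across, 102 mm tall, standing beside the turntable; leave it
- wood_stop: small wood block, 35 x 90 x 18 mm, beside the turntable; leave it

How it is judged:
By the outcome, as a careful person would: the job done as asked, in the order asked, and still so for the second after the job is handed in, with the robot touching nothing.
It also fails if it takes over 43 s, if anything falls off the work surface, if the arm or the gripper's body presses on something with over 40 N, if the wrist force passes 120 N, or if a joint passes its speed limit or range.

ROBOT

A 6-joint arm with a two-finger parallel gripper is mounted at the origin on the work surface; the furniture and walls round the work are solid. World frame = base frame: x ahead of the robot, y to its left, z up, the work surface at z = 0. Lengths are in m, angles in degrees, forces in N, time in s.
With the tool pointing down it reaches from about 0.375 to 0.9 m from the base axis. Payload 3.1 kg.
Tool frame: the origin (TCP) lies between the finger pads; the fingertips stand 19 mm ahead of it and the grasp point (between the pads) is the TCP; z points along the fingers, x is the direction in which the jaws open and shut, and the axes are right-handed (so a half turn about z gives the same grasp; the last joint's range is limited). The gripper opens to 87 mm and grips with 3 to 60 N. Pads are 19 mm wide; open, the fingers measure 117 mm over their backs; the gripper's body (75 mm by 190 mm) begins 51 mm behind the grasp point.
Start: joints at [-77.435, 30.224, 82.088, -0, 67.689, -10.227], TCP at [0.242, -0.576, 0.205] pointing down, gripper open.
Joint ranges: [-176.69, 176.69], [-43.24, 126.21], [12.49, 139.97], [-82, 262], [0, 151.66], [-163.58, 163.58]. Speed limits (degrees/s): [159.86, 159.86, 180, 180, 180, 180].

INTERFACE

Orientations are given as a 3x3 rotation matrix whose columns are the frame's x, y, z axes.
In Python, from rig import read_state, capture, camera_info, hand_in, spot_in, silhouettes gives the robot as it stands.
- The arm moves only by the shell command python3 -m jog 'ROWS'. ROWS is text: rows parted by semicolons, each of 7 numbers parted by spaces: the shift along the tool's x, y, z in m, then the turn, a rotation vector about the tool's x, y, z in degrees, then the opening, from 0 (shut) to 1 (fully open). A call has 1 to 8 rows; each row is the pose to reach, as a shift and turn from the pose commanded when the call began, along the tool's axes at that moment; what a row does not reach only later rows make up. A row lasts 1/8 s, in which the tool goes at most 62.5 mm and 10.7 degrees, less where a joint would pass 70% of its speed; a pose out of reach is approached as far as the arm can. A call with a gripper value outside its range is refused whole. The fingers move at their own pace and stop on an object; the grip force is fixed at half the most. Time passes only in rows, so rows that repeat a pose let the fingers close. It gives the time, the measured TCP pose, the force and the opening at its end, in the units of the state.
- read_state(): the state, without advancing time (a new reading comes with each control period).
- capture(name): name is "side" or "top" or "wrist"; returns (picture, depth): 400x640x3 uint8, red, green, blue; 400x640 float32, m along the optical axis (not along the pixel's ray), 0 where there is no reading.
- camera_info(name): a dict with "vfov" (degrees; the focal length in pixels is half the picture's height over the tangent of half this angle, whatever the lens; pixels are square), "cx", "cy" (the principal point, pixels), "dist" ([k1, k2, p1, p2, k3] as OpenCV has them; the pictures are not rectified), "R" (3x3) and "t" (3): a world point X has camera coordinates R X + t; the wrist camera has in their place "tool_from_camera" (4x4, takes a point from camera to tool coordinates, whose origin is the TCP and whose axes are the tool frame's). Camera axes: x right, y down, z forward; pixel columns grow to the right and rows downward; lengths in m; the calibration is good to about 2 mm. A picture is of the moment at which its call begins: read the wrist's pose just before it. camera_info takes no time and is no camera call.
- hand_in(): hands the job in, once; it reports no verdict.
Trained networks look in the newest picture that a camera, given by its name, has taken for a name from the list of things; names that differ only in an ending like _2 or _b are one class to them, and where a whole thing is asked for, a point or a joint stands for the part that bears it (a point fixed in the world has none). Each returns a list of dicts, best first, with "score" (0 to 1); they miss things now and then, are a little off and sometimes report something else, mostly with a low value. They report only what shows in the picture. A call takes as long as a camera call.
- spot_in(label, camera): "centre" ([x, y, z] in m, in world coordinates, good to about 4 mm: the middle of the surface that is visible of it).
- silhouettes(label, camera): "region" (400x640 bool, what is visible of it).
The state is a dict: "time_s": time; "joint_positions": joint angles; "qvel": joint speeds; "tau": joint torques, N m; "position": TCP position; "tcp_rot": TCP orientation; "force": force on the tool from outside, world axes, zero at the start; "moment": the same for the moment, N m; "opening": opening from 0.0 (shut) to 1.0 (fully open).
Only numpy, scipy, OpenCV 4.12 (cv2) and the standard library are available. Lean on these libraries where they do the work, as an engineer would, in place of code of your own. Each camera call takes 0.05 s, during which the arm holds its last target.

## Working session

There is one attempt and no reset: what is moved stays moved. The work goes in short steps, Python scripts to look and compute and a shell command to move; the robot and the scene stay as the last step left them, time stands still between calls to the robot, and variables do not carry over. Pictures are saved under pics/ and viewed, and the job is handed in when it is done.

```bash
ls; mkdir -p pics; cat > look.py <<'E'
import sys,cv2,numpy as np
from rig import *
def snap(cam,fn):
    p,d=capture(cam); cv2.imwrite('pics/'+fn,p[:,:,::-1]); return p,d
E
python3 - <<'E'
from look import *
s=read_state(); print(s['time_s'],s['position'],s['force'],s['tcp_rot'])
for c in ['top','side']:
    snap(c,c+'1.png')
    for l in ['knob_center','marker_pin_top','marker_cap_top','first_station','bottle','wood_stop']:
        try:
            r=spot_in(l,c); print(c,l,[(np.round(q['centre'],4),round(q['score'],2)) for q in r[:3]])
        except Exception as e: print(l,e)
print(read_state()['time_s'])
E
```

```text
pics
0.0 [ 0.24195242 -0.57542831  0.20376726] [0.85793028 0.28254018 0.21000426] [[ 3.87352790e-01 -9.21931442e-01 -4.82421571e-04]
 [-9.21929059e-01 -3.87352904e-01  2.13015423e-03]
 [-2.15072355e-03 -3.80362719e-04 -9.99997615e-01]]
top knob_center [(array([ 0.3656, -0.0557,  0.0456]), 0.74)]
top marker_pin_top []
top marker_cap_top []
top first_station [(array([ 0.3689, -0.0572,  0.0441]), 0.79)]
top bottle [(array([0.4459, 0.1281, 0.0598]), 0.73)]
top wood_stop [(array([ 0.3905, -0.2819,  0.0174]), 0.9)]
side knob_center []
side marker_pin_top []
side marker_cap_top []
side first_station [(array([ 0.3414, -0.0177,  0.0419]), 0.71)]
side bottle [(array([0.4463, 0.1379, 0.0515]), 0.81), (array([ 0.4518, -0.0606,  0.0867]), 0.25)]
side wood_stop [(array([ 0.3901, -0.273 ,  0.0167]), 0.66)]
0.7
```

View pics/top1.png

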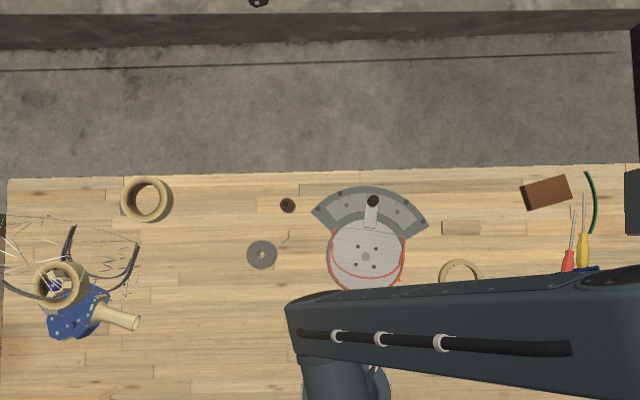

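View pics/side1.png

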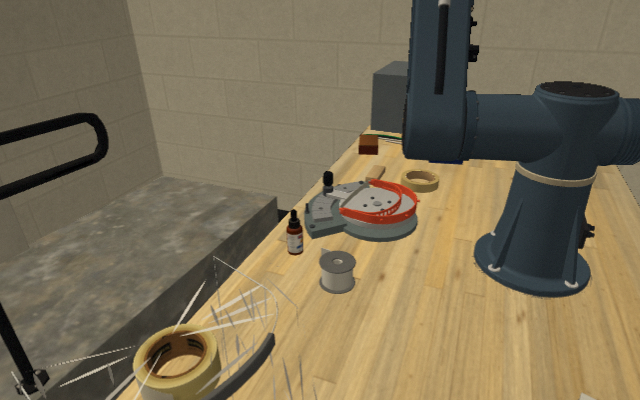

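```bash
cat >> look.py <<'E'
def ray(cam,u,v):
    i=camera_info(cam); f=200/np.tan(np.radians(i['vfov']/2))
    K=np.array([[f,0,i['cx']],[0,f,i['cy']],[0,0,1.]])
    x=cv2.undistortPoints(np.array([[[u,v]]],float),K,np.array(i['dist'],float))[0,0]
    R=np.array(i['R']);t=np.array(i['t']); return -R.T@t, R.T@np.array([x[0],x[1],1.])
def at_z(cam,u,v,z):
    o,d=ray(cam,u,v); return o+d*(z-o[2])/d[2]
def at_d(cam,u,v,dep):
    o,d=ray(cam,u,v); return o+d*dep
E
python3 - <<'E'
from look import *
import pickle
p,d=capture('top'); s,ds=capture('side')
pickle.dump((p,d,s,ds),open('im.pkl','wb'))
a=p[170:310,250:500]; cv2.imwrite('pics/topz.png',cv2.resize(a[:,:,::-1],None,fx=3.2,fy=3.2,interpolation=cv2.INTER_CUBIC))
a=s[160:270,270:450]; cv2.imwrite('pics/sidez.png',cv2.resize(a[:,:,::-1],None,fx=4.4,fy=4.4,interpolation=cv2.INTER_CUBIC))
print(at_z('top',373,200,.096),at_d('top',373,200,d[200,373]),at_z('top',365,256,.042))
E
```

```text
[ 0.45546459 -0.07153796  0.096     ] [ 0.45563411 -0.07167415  0.09421229] [ 0.32843388 -0.05278421  0.042     ]
```

View pics/topz.png

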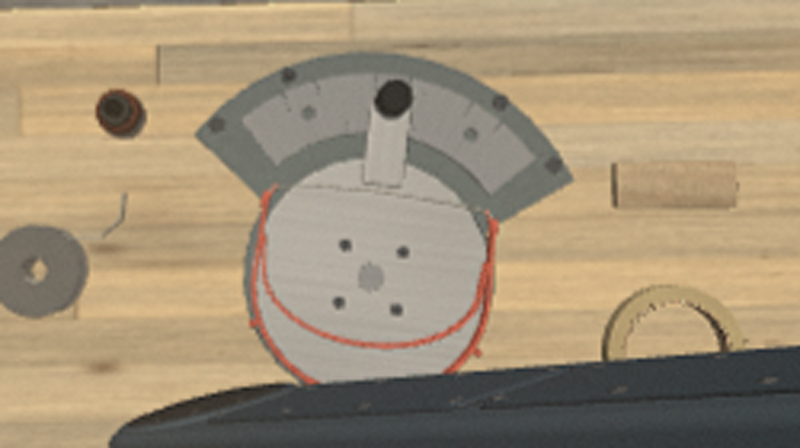

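View pics/sidez.png

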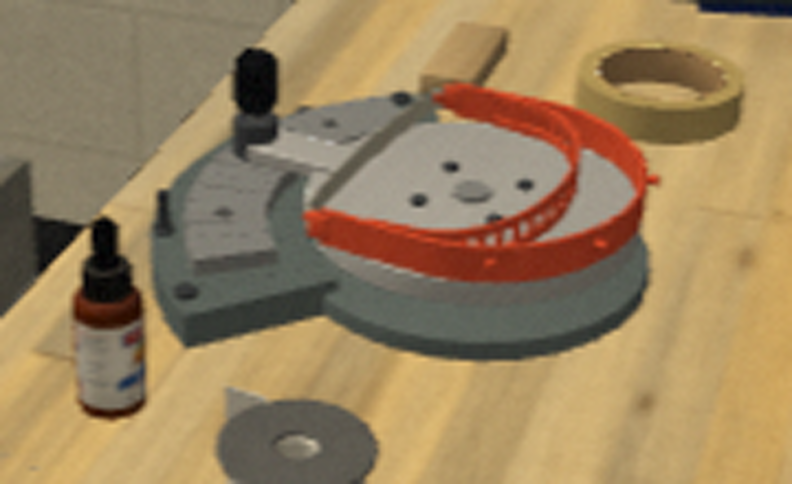

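```bash
python3 - <<'E'
from look import *
import pickle
p,d,s,ds=pickle.load(open('im.pkl','rb'))
Z=lambda u,v:((u+.5)/3.2+250-.5,(v+.5)/3.2+170-.5)
S=lambda u,v:((u+.5)/4.4+270-.5,(v+.5)/4.4+160-.5)
ax=at_z('top',*Z(370,277),.042); 
axs=at_z('side',*S(472,190),.042)
print('axis',ax,axs)
def rep(n,P):
    for A in (ax,axs):
        v=P[:2]-A[:2]; print(n,P[:3].round(4),'r',np.hypot(*v).round(4),'ang',np.arctan2(v[1],v[0]).round(4))
rep('knob',at_z('top',*Z(395,97),.094))
rep('hole',at_z('top',*Z(308,113),.03))
rep('holeR',at_z('top',*Z(470,133),.03))
rep('mark',at_z('top',*Z(288,75),.044))
rep('cap',at_z('top',*Z(500,103),.024))
rep('holeS',at_z('side',*S(224,212),.03))
rep('holeRS',at_z('side',*S(330,124),.03))
rep('knobS',at_z('side',*S(257,85),.08))
g=np.indices((400,640)); 
# bottle
rep('bottle',at_z('top',*Z(120,110),.1))
E
```

```text
axis [ 0.32790765 -0.05343069  0.042     ] [ 0.32750022 -0.05167275  0.042     ]
knob [ 0.4557 -0.0719  0.094 ] r 0.1291 ang -0.1435
knob [ 0.4557 -0.0719  0.094 ] r 0.1298 ang -0.1565
hole [ 0.4513 -0.0112  0.03  ] r 0.1304 ang 0.3301
hole [ 0.4513 -0.0112  0.03  ] r 0.1302 ang 0.3163
holeR [ 0.4334 -0.132   0.03  ] r 0.1315 ang -0.6402
holeR [ 0.4334 -0.132   0.03  ] r 0.1329 ang -0.649
mark [0.4789 0.0033 0.044 ] r 0.1613 ang 0.3594
mark [0.4789 0.0033 0.044 ] r 0.161 ang 0.3483
cap [ 0.4559 -0.156   0.024 ] r 0.164 ang -0.6755
cap [ 0.4559 -0.156   0.024 ] r 0.1654 ang -0.6823
holeS [ 0.4488 -0.0042  0.03  ] r 0.1305 ang 0.3869
holeS [ 0.4488 -0.0042  0.03  ] r 0.1302 ang 0.3732
holeRS [ 0.4297 -0.122   0.03  ] r 0.1227 ang -0.5929
holeRS [ 0.4297 -0.122   0.03  ] r 0.1241 ang -0.6028
knobS [ 0.4503 -0.0581  0.08  ] r 0.1225 ang -0.0378
knobS [ 0.4503 -0.0581  0.08  ] r 0.123 ang -0.052
bottle [0.4506 0.1235 0.1   ] r 0.2153 ang 0.9645
bottle [0.4506 0.1235 0.1   ] r 0.2141 ang 0.9583
```

```bash
python3 -m jog '-0.382 -0.392 0 0 0 -58.7 1;-0.382 -0.392 0 0 0 -58.7 1;-0.382 -0.392 0 0 0 -58.7 1;-0.382 -0.392 0 0 0 -58.7 1;-0.382 -0.392 0 0 0 -58.7 1;-0.382 -0.392 0 0 0 -58.7 0.52;-0.382 -0.392 0 0 0 -58.7 0.52;-0.382 -0.392 0 0 0 -58.7 0.52'
python3 -c "
from rig import *
i=camera_info('wrist');print(i)"
```

```text
time_s: 1.8
position: [0.438, -0.1141, 0.2052]
tcp_rot: [[0.989, -0.148, 0.001], [-0.148, -0.989, -0.001], [0.001, 0.001, -1.0]]
force: [1.4, 0.7, -0.7]
opening: 0.744
{'vfov': 64.34336688943071, 'cx': 315.46359068670796, 'cy': 203.30078095813556, 'dist': array([0.00910904, 0.        , 0.        , 0.        , 0.        ]), 'tool_from_camera': array([[ 9.99999549e-01, -7.50738496e-04,  5.82501073e-04,
        -6.80862623e-05],
       [ 5.84526869e-04,  9.69320140e-01,  2.45800987e-01,
        -6.74852324e-02],
       [-7.49162285e-04, -2.45800536e-01,  9.69320141e-01,
        -1.80194328e-01],
       [ 0.00000000e+00,  0.00000000e+00,  0.00000000e+00,
         1.00000000e+00]])}
```

```bash
python3 -m jog '0.011 -0.0447 0 0 0 0 0.52;0.011 -0.0447 0 0 0 0 0.52'
python3 - <<'E'
from look import *
import pickle
s=read_state(); print(s['time_s'],s['position'],s['tcp_rot'],s['qvel'].round(2) if hasattr(s['qvel'],'round') else s['qvel'])
p,d=snap('wrist','w1.png'); pickle.dump((s,p,d),open('w1.pkl','wb'))
t,td=snap('top','t2.png'); pickle.dump((t,td),open('t2.pkl','wb'))
a=t[170:310,250:500]; cv2.imwrite('pics/t2z.png',cv2.resize(a[:,:,::-1],None,fx=3.2,fy=3.2,interpolation=cv2.INTER_CUBIC))
E
```

```text
time_s: 2.05
position: [0.4552, -0.0705, 0.205]
tcp_rot: [[0.99, -0.142, 0.001], [-0.142, -0.99, 0.0], [0.001, -0.0, -1.0]]
force: [-1.1, 0.7, -0.9]
opening: 0.553
2.05 [ 0.45523179 -0.07045861  0.20497737] [[ 9.89821539e-01 -1.42312591e-01  6.68304647e-04]
 [-1.42312721e-01 -9.89821735e-01  1.50912539e-04]
 [ 6.40025711e-04 -2.44484734e-04 -9.99999765e-01]] [-3.94  0.05  0.22 -2.   -0.33 -1.61]
```

View pics/w1.png

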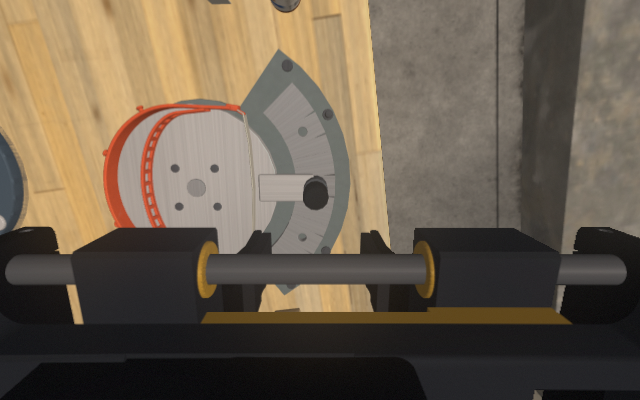

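```bash
cat >> look.py <<'E'
def wz(s,u,v,z):
    i=camera_info('wrist'); f=200/np.tan(np.radians(i['vfov']/2))
    K=np.array([[f,0,i['cx']],[0,f,i['cy']],[0,0,1.]])
    x=cv2.undistortPoints(np.array([[[u,v]]],float),K,np.array(i['dist'],float))[0,0]
    T=np.array(i['tool_from_camera']); R=np.array(s['tcp_rot']); P=np.array(s['position'])
    o=R@T[:3,3]+P; d=R@T[:3,:3]@np.array([x[0],x[1],1.]); return o+d*(z-o[2])/d[2]
E
python3 - <<'E'
from look import *
import pickle
s,p,d=pickle.load(open('w1.pkl','rb'))
a=p[40:300,160:400][:,:,::-1]; cv2.imwrite('pics/w1z.png',cv2.resize(a[:200],None,fx=3,fy=3,interpolation=cv2.INTER_CUBIC))
g=p.max(axis=2); m=((g<60)&(d>0)).astype(np.uint8); m[:172]=0;m[215:]=0;m[:,:295]=0;m[:,335:]=0
ys,xs=np.nonzero(m); print(len(xs),xs.min(),xs.max(),ys.min(),ys.max())
i=camera_info('wrist');T=i['tool_from_camera'];f=200/np.tan(np.radians(i['vfov']/2))
top=[]
for y,x in zip(ys,xs):
    c=np.array([(x-i['cx'])/f,(y-i['cy'])/f,1])*d[y,x]
    w=s['tcp_rot']@(T[:3,:3]@c+T[:3,3])+s['position']; top.append(w)
top=np.array(top); print(top[:,2].max(), np.median(top[top[:,2]>.093],0), ((top[top[:,2]>.093].max(0)+top[top[:,2]>.093].min(0))/2), np.sum(top[:,2]>.093))
b=top[(top[:,2]>.065)]; print(b.max(0),b.min(0),(b.max(0)+b.min(0))/2)
print('axis',wz(s,196,187.5,.042))
print('hole',wz(s,303,131,.03))
E
```

```text
556 303 327 181 208
0.09629229724411272 [ 0.45504305 -0.07134594  0.09414141] [ 0.4553157  -0.07131339  0.09466324] 389
[ 0.46665979 -0.05930451  0.0962923 ] [ 0.44318187 -0.08194761  0.0703744 ] [ 0.45492083 -0.07062606  0.08333335]
axis [ 0.32547741 -0.05329959  0.042     ]
hole [ 0.45045355 -0.01046044  0.03      ]
```

View pics/w1z.png

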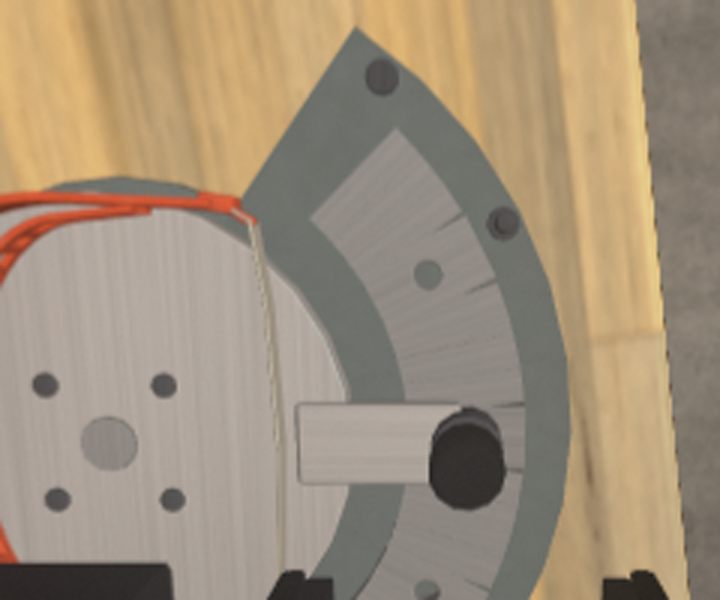

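View pics/t2z.png

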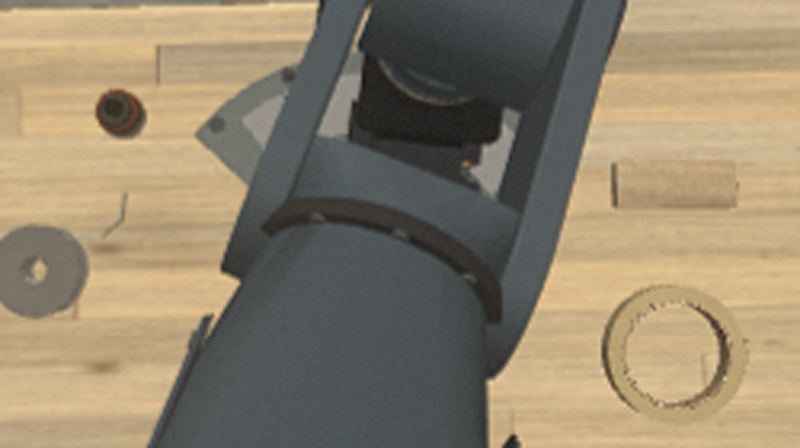

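```bash
python3 -m jog '0 0.0008 0.05 0 0 0 0.52;0 0.0008 0.09 0 0 0 0.52;0 0.0008 0.11 0 0 0 0.52;0 0.0008 0.124 0 0 0 0.52;0 0.0008 0.124 0 0 0 0.52'
python3 - <<'E'
from look import *
s=read_state(); print(s['time_s'],s['position'],s['force'],s['opening'])
snap('wrist','w2.png');snap('side','s2.png')
E
```

```text
time_s: 2.78
position: [0.4535, -0.0753, 0.0799]
tcp_rot: [[0.989, -0.151, -0.002], [-0.151, -0.989, 0.001], [-0.002, -0.0, -1.0]]
force: [0.9, -0.4, 0.2]
opening: 0.521
2.775 [ 0.45354862 -0.07534721  0.07993239] [ 0.90524447 -0.44021529  0.15179129] 0.521430030982315
```

View pics/w2.png

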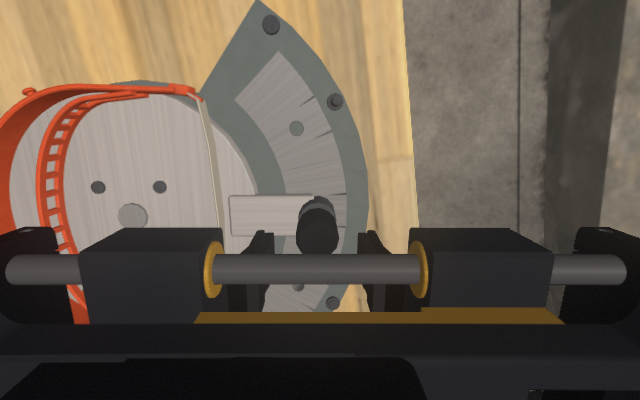

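View pics/s2.png

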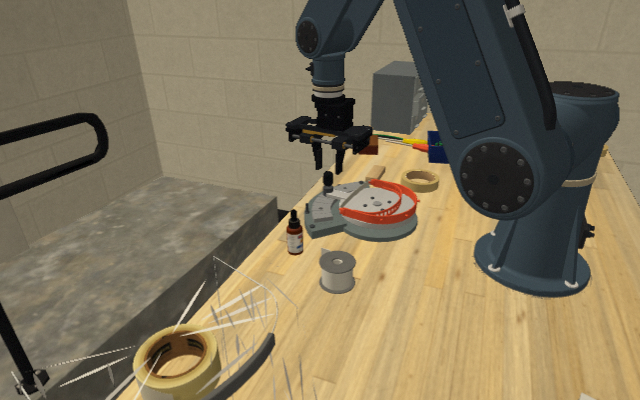

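```bash
python3 - <<'E'
from look import *
s=read_state(); print(s['time_s'],s['position'],s['qvel'])
i=camera_info('side'); f=200/np.tan(np.radians(i['vfov']/2)); K=np.array([[f,0,i['cx']],[0,f,i['cy']],[0,0,1.]])
P=np.array(s['position']);R=np.array(s['tcp_rot'])
for n,q in [('tcp',P),('tipL',P+R@[-.025,0,.019]),('tipR',P+R@[.025,0,.019]),('knob',np.array([.4553,-.0713,.08])),('knobtop',np.array([.4553,-.0713,.096]))]:
    print(n,cv2.projectPoints(q[None],cv2.Rodrigues(np.array(i['R']))[0],np.array(i['t']),K,np.array(i['dist']))[0].ravel())
p=cv2.imread('pics/s2.png'); cv2.imwrite('pics/s2z.png',cv2.resize(p[80:260,260:440],None,fx=3.3,fy=3.3,interpolation=cv2.INTER_CUBIC))
E
```

```text
2.875 [ 0.45462543 -0.07520273  0.08104829] [ 0.70831429 -0.71868611 -0.1553509  -0.01733268 -0.07092512  0.1066313 ]
tcp [328.86968885 175.41459721]
tipL [337.95427097 184.69344707]
tipR [320.030356   180.36905083]
knob [328.03598661 176.41184513]
knobtop [328.00888429 170.33107237]
```

View pics/s2z.png

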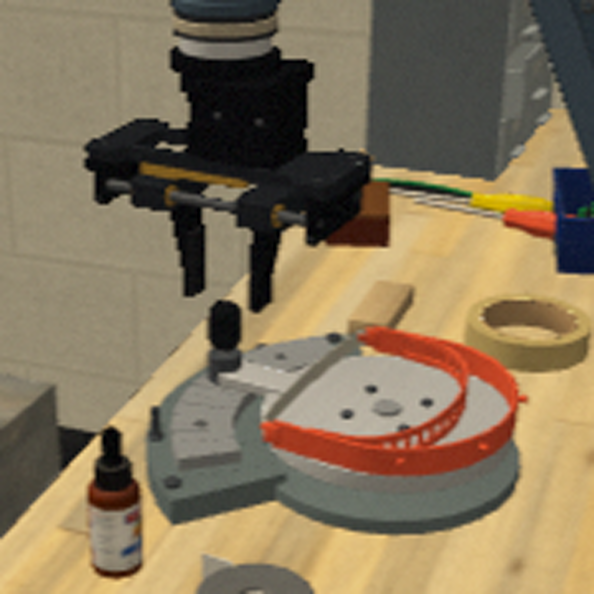

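```bash
python3 - <<'E'
from look import *
s=read_state()
print(wz(s,317,238,.09), wz(s,132,216,.042))
p,d=capture('side')
for z in [(190,270),(192,285),(258,290),(260,300),(225,320),(240,215)]:
    u=z[0]/3.3+260;v=z[1]/3.3+80
    print(z,at_d('side',u,v,d[int(v),int(u)]).round(4), p[int(v),int(u)])
s=read_state();print(s['position'],s['joint_positions'],s['force'])
snap('wrist','w3.png')
E
```

```text
[ 0.45605105 -0.07176851  0.09      ] [ 0.32523347 -0.05294061  0.042     ]
(190, 270) [ 0.4807 -0.0685  0.1155] [18 19 20]
(192, 285) [ 0.4801 -0.0704  0.103 ] [14 13 10]
(258, 290) [ 0.4262 -0.0615  0.1108] [9 9 7]
(260, 300) [ 0.4252 -0.0632  0.1026] [ 9  6 12]
(225, 320) [ 0.4504 -0.0595  0.0845] [14 15 17]
(240, 215) [ 0.4286 -0.031   0.1775] [22 24 24]
[ 0.45480929 -0.07501534  0.08129382] [-2.32958888e+01  3.00761044e+01  1.11759924e+02 -9.16379354e-03
  3.80938861e+01 -1.46988997e+01] [ 0.41390636  1.10073087 -0.55702949]
```

```bash
python3 - <<'E'
from look import *
s=read_state(); p,d=capture('wrist'); q,e=capture('side')
i=camera_info('wrist');f=200/np.tan(np.radians(i['vfov']/2));T=np.array(i['tool_from_camera'])
for (u,v) in [(317,243),(317,235),(132,216),(296,128),(250,200),(370,280),(265,265)]:
    c=np.array([(u-i['cx'])/f,(v-i['cy'])/f,1])*d[v,u]
    print(u,v,d[v,u],np.array(s['tcp_rot'])@(T[:3,:3]@c+T[:3,3])+s['position'])
print(s['position'])
cv2.imwrite('pics/s4.png',cv2.resize(q[80:260,260:440,::-1],None,fx=3.3,fy=3.3))
cv2.imwrite('pics/w4.png',p[:,:,::-1])
E
```

```text
317 243 0.1784701 [ 0.45604976 -0.07294969  0.0941233 ]
317 235 0.17730099 [ 0.4567555  -0.06824917  0.09412192]
132 216 0.22421543 [ 0.32762841 -0.05183976  0.04621057]
296 128 0.23406936 [ 0.45041634 -0.00975847  0.0210638 ]
250 200 0.22076721 [ 0.41236462 -0.05278095  0.04697245]
370 280 0.08242705 [ 0.47285728 -0.04922185  0.1866478 ]
265 265 0.08156779 [ 0.44669764 -0.04107304  0.18642082]
[ 0.45489551 -0.07482034  0.08144513]
```

View pics/s4.png

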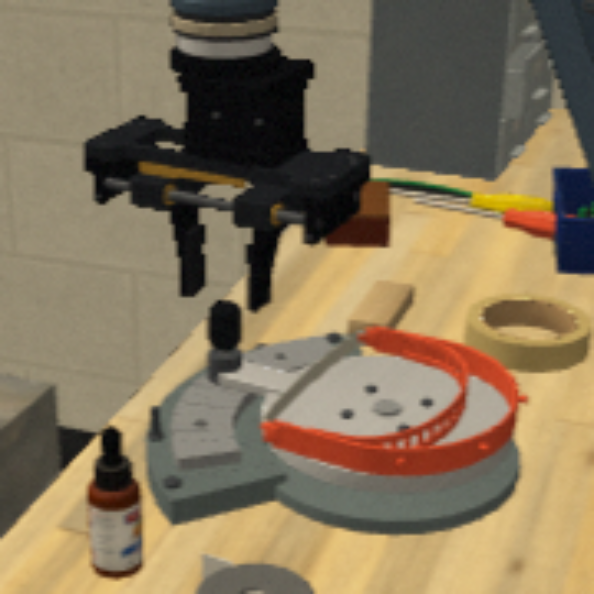

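View pics/w4.png

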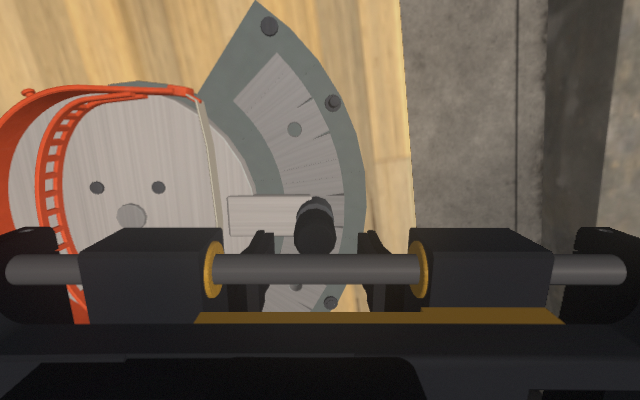

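```bash
python3 - <<'E'
from look import *
p=cv2.imread('pics/w4.png'); cv2.imwrite('pics/w4z.png',cv2.resize(p[215:325,220:410],None,fx=4,fy=4,interpolation=cv2.INTER_CUBIC))
s=read_state(); p,d=capture('wrist')
i=camera_info('wrist');f=200/np.tan(np.radians(i['vfov']/2));T=np.array(i['tool_from_camera'])
for (u,v) in [(265,235),(268,240),(266,248),(270,245),(260,245),(366,236),(365,240),(370,245),(262,295),(368,292),(250,290)]:
    c=np.array([(u-i['cx'])/f,(v-i['cy'])/f,1])*d[v,u]
    print(u,v,p[v,u],d[v,u],(T[:3,:3]@c+T[:3,3]).round(4))
E
```

```text
265 235 [47 45 43] 0.16693205 [-0.0265 -0.0103 -0.0225]
268 240 [47 44 43] 0.16077761 [-0.024  -0.01   -0.0289]
266 248 [43 41 39] 0.14999042 [-0.0233 -0.0102 -0.04  ]
270 245 [47 44 44] 0.15931861 [-0.0228 -0.0081 -0.0309]
260 245 [45 41 40] 0.15394609 [-0.0268 -0.0101 -0.0359]
366 236 [45 40 35] 0.16586375 [ 0.0264 -0.0102 -0.0236]
365 240 [45 41 37] 0.16050169 [ 0.025  -0.0101 -0.0292]
370 245 [44 40 36] 0.15390672 [ 0.0264 -0.0101 -0.036 ]
262 295 [38 35 34] 0.13513698 [-0.0227  0.0035 -0.0588]
368 292 [33 29 26] 0.13648033 [ 0.0225  0.003  -0.0573]
250 290 [46 42 41] 0.12535125 [-0.0258 -0.0036 -0.0671]
```

View pics/w4z.png

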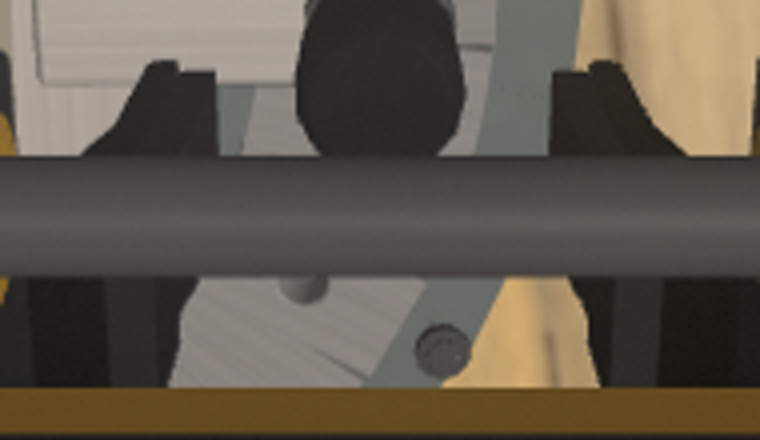

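```bash
python3 -m jog '0 -0.001 0 0 0 0 0.52;0 -0.001 0 0 0 0 0.4;0 -0.001 0 0 0 0 0.3;0 -0.001 0 0 0 0 0.2;0 -0.001 0 0 0 0 0.2'
```

```text
time_s: 3.75
position: [0.4546, -0.0729, 0.0807]
tcp_rot: [[0.989, -0.148, -0.0], [-0.148, -0.989, 0.0], [-0.0, -0.0, -1.0]]
force: [0.7, 0.1, -0.6]
opening: 0.221
```

```bash
python3 -m jog '0 0 -0.003 0 0 0 0.52;0 0 -0.003 0 0 0 0.52;0 0 -0.003 0 0 0 0.52;0 0 0.003 0 0 0 0.52;0 0 0.010 0 0 0 0.52;0 0 0.016 0 0 0 0.52;0 0 0.016 0 0 0 0.52'
python3 - <<'E'
from look import *
s=read_state(); p,d=snap('side','s5.png')
cv2.imwrite('pics/s5z.png',cv2.resize(p[80:260,260:440,::-1],None,fx=3.3,fy=3.3))
E
```

```text
time_s: 4.62
position: [0.4541, -0.0727, 0.064]
tcp_rot: [[0.989, -0.148, -0.002], [-0.148, -0.989, 0.001], [-0.002, -0.0, -1.0]]
force: [-0.1, 0.1, -0.5]
opening: 0.519
```

View pics/s5z.png

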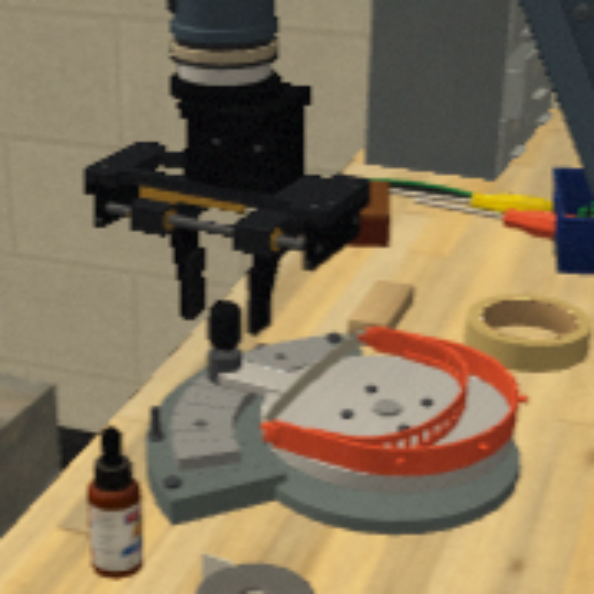

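```bash
python3 -m jog '0 0 0.005 0 0 0 0.52;0 0 0.010 0 0 0 0.52;0 0 0.015 0 0 0 0.52;0 0 0.017 0 0 0 0.52;0 0 0.017 0 0 0 0.52'
python3 - <<'E'
from look import *
s=read_state(); p,d=snap('side','s6.png'); print(s['position'],s['force'])
cv2.imwrite('pics/s6z.png',cv2.resize(p[80:260,260:440,::-1],None,fx=3.3,fy=3.3))
for z in [(258,355),(258,362),(258,368),(192,345),(192,350),(192,356)]:
    u=z[0]/3.3+260;v=z[1]/3.3+80
    print(z,at_d('side',u,v,d[int(v),int(u)]).round(4), p[int(v),int(u)])
E
```

```text
time_s: 5.3
position: [0.4545, -0.0729, 0.0476]
tcp_rot: [[0.989, -0.148, -0.0], [-0.148, -0.989, 0.0], [-0.0, -0.0, -1.0]]
force: [-0.3, 1.2, 0.2]
opening: 0.519
[ 0.45448341 -0.07291404  0.04755202] [-0.33554909  1.21490359  0.18980796]
(258, 355) [ 0.4486 -0.1265  0.0253] [115 111 103]
(258, 362) [ 0.4453 -0.1172  0.0241] [144 140 130]
(258, 368) [ 0.4306 -0.0754  0.0416] [181 175 162]
(192, 345) [ 0.5285 -0.1857 -0.0068] [206 182 136]
(192, 350) [ 0.5233 -0.173  -0.0048] [212 186 135]
(192, 356) [ 0.5197 -0.164  -0.0055] [212 186 135]
```

View pics/s6z.png

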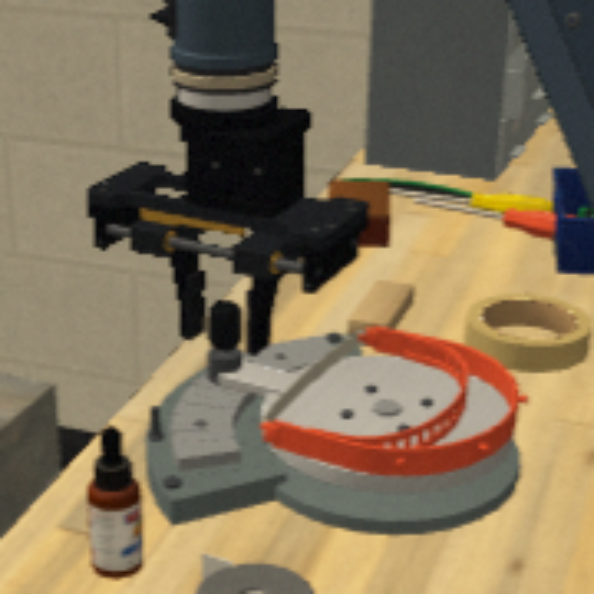

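```bash
python3 -m jog '0 0 0 0 0 0 0.33;0 0 0 0 0 0 0.3;0 0 0 0 0 0 0.2;0 0 0 0 0 0 0.2'
```

```text
time_s: 5.85
position: [0.4547, -0.073, 0.0479]
tcp_rot: [[0.989, -0.148, 0.0], [-0.148, -0.989, -0.0], [0.0, 0.0, -1.0]]
force: [1.2, 0.2, 0.6]
opening: 0.272
```

```bash
python3 - <<'E'
from look import *
s=read_state(); p,d=snap('side','s7.png'); print(s['position'],s['force'],s['moment'],s['opening'])
cv2.imwrite('pics/s7z.png',cv2.resize(p[80:260,260:440,::-1],None,fx=3.3,fy=3.3))
E
```

```text
[ 0.4546504  -0.07296946  0.04785524] [1.19180942 0.19039906 0.61612785] [ 0.02182499 -0.05160341 -0.00196855] 0.27172046809432404
```

View pics/s7z.png

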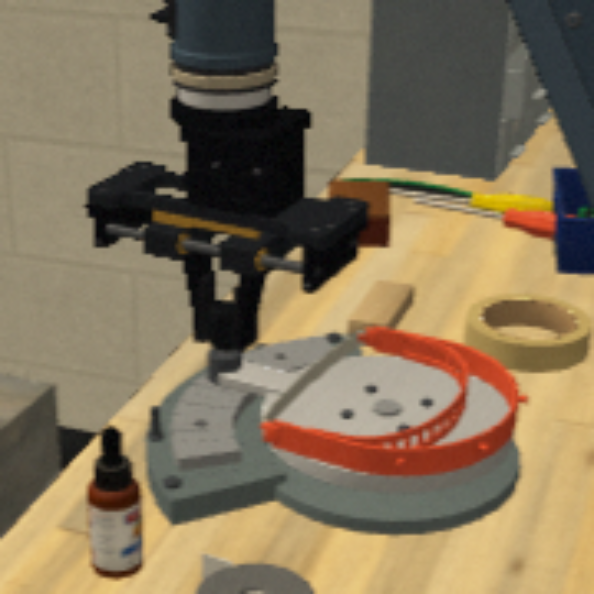

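```bash
python3 -m jog '0 0 0 0 0 0 0;0 0 -0.002 0 0 0 0;0 0 -0.004 0 0 0 0;0 0 -0.006 0 0 0 0;0 0 -0.008 0 0 0 0;0 0 -0.010 0 0 0 0;0 0 -0.0115 0 0 0 0;0 0 -0.0115 0 0 0 0'
```

```text
time_s: 6.9
position: [0.4546, -0.0729, 0.0593]
tcp_rot: [[0.989, -0.148, 0.0], [-0.148, -0.989, -0.0], [0.0, 0.0, -1.0]]
force: [1.2, -0.5, -9.2]
opening: 0.274
```

```bash
python3 - <<'E'
from look import *
s=read_state(); p,d=snap('side','s8.png'); print(s['position'],s['force'],s['moment'],s['opening'])
cv2.imwrite('pics/s8z.png',cv2.resize(p[80:260,260:440,::-1],None,fx=3.3,fy=3.3))
E
```

```text
[ 0.45459738 -0.07294502  0.05929777] [ 1.21991915 -0.46774222 -9.22048838] [-0.1033122  -0.3556711  -0.01957787] 0.27439834675360725
```

View pics/s8z.png

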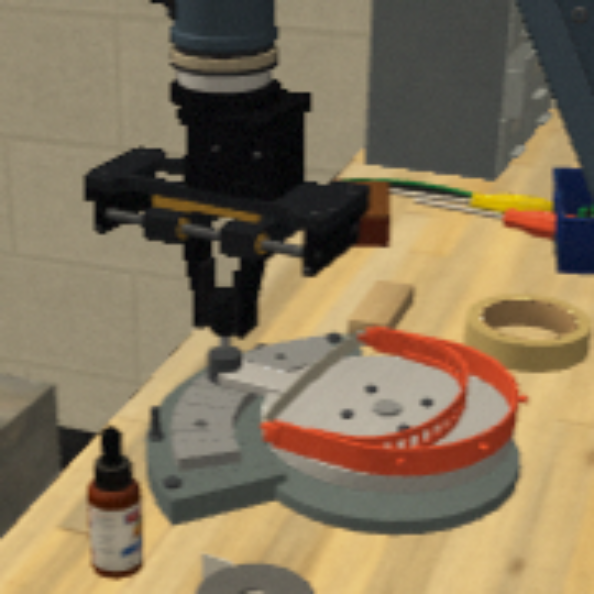

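```bash
python3 -m jog '0 -0.0026 0 0 0 -1.15 0;-0.0002 -0.0065 0 0 0 -2.86 0;-0.0006 -0.013 0 0 0 -5.73 0;-0.0006 -0.013 0 0 0 -5.73 0'; python3 -c "
from rig import *
s=read_state();print(s['force'],s['moment'],s['opening'],s['position'])"
```

```text
time_s: 7.45
position: [0.456, -0.0593, 0.0592]
tcp_rot: [[0.999, -0.047, -0.0], [-0.047, -0.999, 0.0], [-0.0, -0.0, -1.0]]
force: [2.0, 0.4, -11.2]
opening: 0.271
[  1.95202121   0.39579803 -11.2034012 ] [ 0.06822875 -0.43612497  0.07412856] 0.2714694104302517 [ 0.45596041 -0.05927438  0.0592323 ]
```

```bash
python3 -m jog '-0.0002 -0.0065 0 0 0 -2.86 0;-0.0006 -0.013 0 0 0 -5.73 0;-0.0015 -0.0194 0 0 0 -8.59 0;-0.0026 -0.0258 0 0 0 -11.46 0;-0.004 -0.0322 0 0 0 -14.32 0;-0.0058 -0.0384 0 0 0 -17.19 0;-0.0058 -0.0384 0 0 0 -17.19 0'; python3 - <<'E'
from look import *
s=read_state();print(s['force'],s['moment'],s['opening'],s['position'])
p,d=snap('side','s9.png')
cv2.imwrite('pics/s9z.png',cv2.resize(p[80:260,260:440,::-1],None,fx=3.3,fy=3.3))
s=read_state(); p,d=snap('wrist','w9.png')
E
```

```text
time_s: 8.32
position: [0.4519, -0.0207, 0.0593]
tcp_rot: [[0.968, 0.25, -0.0], [0.25, -0.968, 0.0], [0.0, -0.0, -1.0]]
force: [2.0, 0.1, -11.1]
opening: 0.274
[  1.95789765   0.08992284 -11.10975643] [ 0.10601364 -0.43598338  0.10003132] 0.27398296115252424 [ 0.45187407 -0.02069825  0.05928016]
```

View pics/s9z.png

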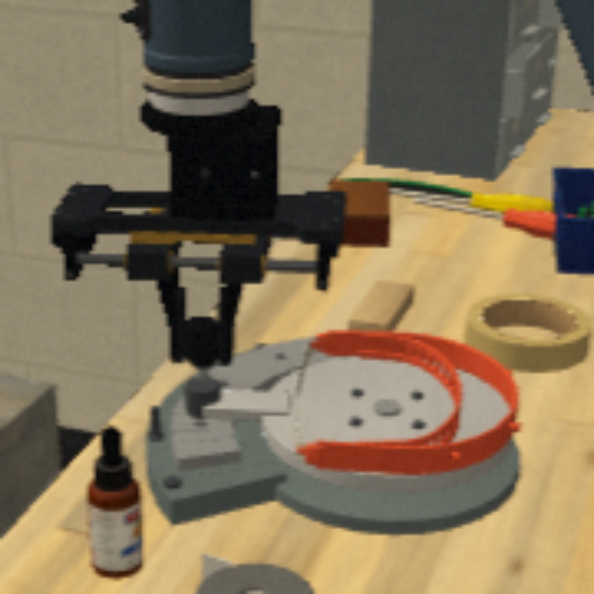

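View pics/w9.png

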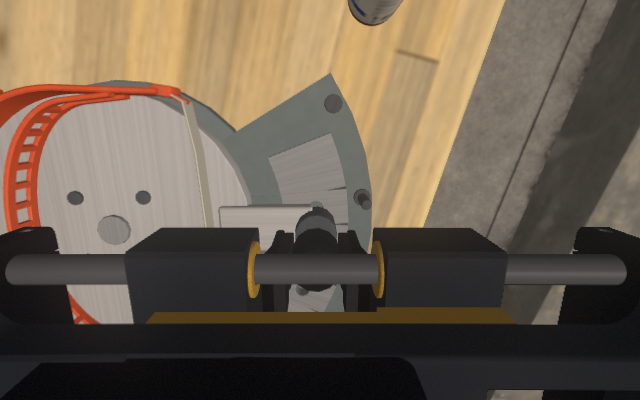

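```bash
python3 -m jog '0 0 0.0015 0 0 0 0;0 0 0.003 0 0 0 0;0 0 0.003 0 0 0 0'; python3 -m jog '0 0 0.0004 0 0 0 0;0 0 0.0004 0 0 0 0'; python3 -m jog '0 0 0.0003 0 0 0 0;0 0 0.0003 0 0 0 0'
```

```text
time_s: 8.8
position: [0.452, -0.0214, 0.0561]
tcp_rot: [[0.969, 0.248, -0.0], [0.248, -0.969, 0.0], [-0.0, -0.0, -1.0]]
force: [1.5, 2.0, -9.4]
opening: 0.268
time_s: 9.05
position: [0.452, -0.0214, 0.0559]
tcp_rot: [[0.969, 0.249, 0.0], [0.249, -0.969, -0.0], [0.0, 0.0, -1.0]]
force: [1.0, 0.9, -8.8]
opening: 0.275
time_s: 9.3
position: [0.4521, -0.0214, 0.0558]
tcp_rot: [[0.969, 0.249, 0.0], [0.249, -0.969, -0.0], [0.0, 0.0, -1.0]]
force: [1.7, 1.1, -4.7]
opening: 0.272
```

```bash
python3 -m jog '0 0 0.0002 0 0 0 0;0 0 0.0002 0 0 0 0'; python3 -m jog '0 0 0.0002 0 0 0 0;0 0 0.0002 0 0 0 0'
```

```text
time_s: 9.55
position: [0.4521, -0.0214, 0.0557]
tcp_rot: [[0.969, 0.249, 0.0], [0.249, -0.969, -0.0], [0.0, 0.0, -1.0]]
force: [0.9, 0.9, -0.2]
opening: 0.274
time_s: 9.8
position: [0.4521, -0.0214, 0.0556]
tcp_rot: [[0.969, 0.249, 0.0], [0.249, -0.969, -0.0], [0.0, 0.0, -1.0]]
force: [0.3, 1.9, 4.1]
opening: 0.276
```

```bash
python3 -m jog '0 -0.0015 0 0 0 -0.66 0;0 -0.003 0 0 0 -1.32 0;0 -0.003 0 0 0 -1.32 0'; python3 -m jog '0 -0.001 0 0 0 -0.44 0;0 -0.001 0 0 0 -0.44 0';python3 -m jog '0 -0.001 0 0 0 -0.44 0;0 -0.001 0 0 0 -0.44 0'
```

```text
time_s: 10.18
position: [0.4517, -0.0194, 0.0555]
tcp_rot: [[0.962, 0.272, 0.001], [0.272, -0.962, -0.001], [0.001, 0.002, -1.0]]
force: [-1.3, -4.6, 5.0]
opening: 0.272
time_s: 10.42
position: [0.4515, -0.0185, 0.0555]
tcp_rot: [[0.96, 0.279, 0.001], [0.279, -0.96, -0.001], [0.001, 0.002, -1.0]]
force: [-1.1, -5.5, 4.7]
opening: 0.274
time_s: 10.68
position: [0.4512, -0.0175, 0.0554]
tcp_rot: [[0.958, 0.286, 0.001], [0.286, -0.958, -0.001], [0.001, 0.002, -1.0]]
force: [-0.6, -5.6, 4.4]
opening: 0.278
```

```bash
python3 -m jog '0 -0.001 0 0 0 -0.44 0;0 -0.001 0 0 0 -0.44 0'; python3 -m jog '0 -0.001 0 0 0 -0.44 0;0 -0.001 0 0 0 -0.44 0'
```

```text
time_s: 10.92
position: [0.4508, -0.0163, 0.0553]
tcp_rot: [[0.956, 0.294, 0.001], [0.294, -0.956, -0.001], [0.0, 0.001, -1.0]]
force: [-0.9, -4.0, 3.4]
opening: 0.277
time_s: 11.18
position: [0.4503, -0.0149, 0.055]
tcp_rot: [[0.954, 0.301, 0.0], [0.301, -0.954, -0.0], [0.0, 0.0, -1.0]]
force: [0.6, -3.4, -0.1]
opening: 0.276
```

```bash
python3 -m jog '0 -0.0008 0 0 0 -0.35 0;0 -0.0008 0 0 0 -0.35 0'
```

```text
time_s: 11.42
position: [0.4498, -0.0135, 0.0546]
tcp_rot: [[0.952, 0.307, -0.0], [0.307, -0.952, 0.0], [-0.0, -0.001, -1.0]]
force: [0.9, -2.4, -5.7]
opening: 0.274
```

```bash
python3 -m jog '0 -0.0008 0 0 0 -0.35 0;0 -0.0008 0 0 0 -0.35 0'
```

```text
time_s: 11.68
position: [0.4495, -0.0126, 0.0547]
tcp_rot: [[0.95, 0.312, -0.001], [0.312, -0.95, 0.001], [-0.0, -0.001, -1.0]]
force: [2.1, 0.1, -8.8]
opening: 0.277
```

```bash
python3 -m jog '0 0 0.0004 0 0 0 0;0 0 0.0004 0 0 0 0'
```

```text
time_s: 11.92
position: [0.4495, -0.0127, 0.0546]
tcp_rot: [[0.95, 0.312, -0.0], [0.312, -0.95, 0.001], [-0.0, -0.001, -1.0]]
force: [2.0, 0.2, -8.5]
opening: 0.275
```

```bash
python3 -m jog '0 0 0.0005 0 0 0 0;0 0 0.001 0 0 0 0;0 0 0.001 0 0 0 0'
```

```text
time_s: 12.3
position: [0.4495, -0.0129, 0.0537]
tcp_rot: [[0.95, 0.312, -0.0], [0.312, -0.95, 0.0], [-0.0, -0.0, -1.0]]
force: [2.1, 2.6, -8.0]
opening: 0.272
```

```bash
python3 -m jog '0 0 0.001 0 0 0 0;0 0 0.002 0 0 0 0;0 0 0.002 0 0 0 0'
```

```text
time_s: 12.68
position: [0.4495, -0.0129, 0.0517]
tcp_rot: [[0.95, 0.312, -0.0], [0.312, -0.95, 0.0], [-0.0, -0.0, -1.0]]
force: [2.0, 4.2, -7.5]
opening: 0.276
```

```bash
python3 -m jog '0 0 0.001 0 0 0 0;0 0 0.0025 0 0 0 0;0 0 0.0025 0 0 0 0'
```

```text
time_s: 13.05
position: [0.4495, -0.0129, 0.0491]
tcp_rot: [[0.95, 0.312, -0.0], [0.312, -0.95, 0.0], [-0.0, -0.0, -1.0]]
force: [1.4, 4.9, -7.4]
opening: 0.273
```

```bash
python3 -m jog '0 0 0 0 0 0 0.4;0 0 0 0 0 0 0.52;0 0 0 0 0 0 0.52;0 0 0 0 0 0 0.52'
python3 - <<'E'
from look import *
p,d=snap('side','s10.png')
cv2.imwrite('pics/s10z.png',cv2.resize(p[80:260,260:440,::-1],None,fx=3.3,fy=3.3))
E
```

```text
time_s: 13.55
position: [0.4497, -0.0133, 0.0494]
tcp_rot: [[0.95, 0.312, 0.0], [0.312, -0.95, -0.0], [0.0, 0.0, -1.0]]
force: [1.0, 0.0, -0.4]
opening: 0.509
```

View pics/s10z.png

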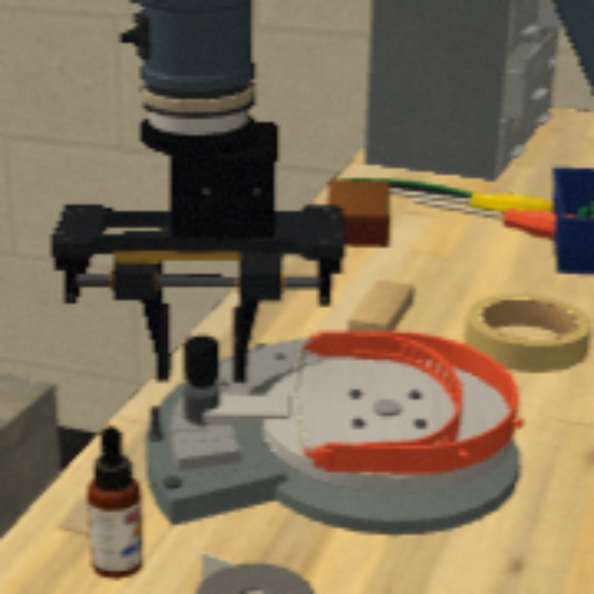

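```bash
python3 -m jog '0 0 -0.01 0 0 0 0.52;0 0 -0.04 0 0 0 0.52;0 0 -0.08 0 0 0 0.52;0 0 -0.12 0 0 0 0.52;0 0 -0.155 0 0 0 0.52;0 0 -0.155 0 0 0 0.52;0 0 -0.155 0 0 0 0.52;0 0 -0.155 0 0 0 0.52'
python3 - <<'E'
from look import *
s=read_state(); p,d=snap('wrist','w11.png'); q,e=snap('side','s11.png'); print(s['position'],s['force'])
cv2.imwrite('pics/s11z.png',cv2.resize(q[80:260,260:440,::-1],None,fx=3.3,fy=3.3))
i=camera_info('wrist');f=200/np.tan(np.radians(i['vfov']/2));T=np.array(i['tool_from_camera'])
V,U=np.mgrid[140:230,270:360]; D=d[V,U]
c=np.stack([(U-i['cx'])/f*D,(V-i['cy'])/f*D,D],-1).reshape(-1,3)
w=(c@T[:3,:3].T+T[:3,3])@np.array(s['tcp_rot']).T+s['position']
k=w[w[:,2]>.088]; print(len(k),k[:,2].max(),np.median(k,0))
E
```

```text
time_s: 14.6
position: [0.4486, -0.0128, 0.2031]
tcp_rot: [[0.95, 0.312, -0.003], [0.312, -0.95, 0.001], [-0.002, -0.002, -1.0]]
force: [1.1, 0.4, 0.2]
opening: 0.518
[ 0.44856129 -0.01283473  0.20313683] [1.12372506 0.44764242 0.15160594]
535 0.38344075761203444 [ 0.44883944 -0.00984767  0.09390656]
```

View pics/w11.png

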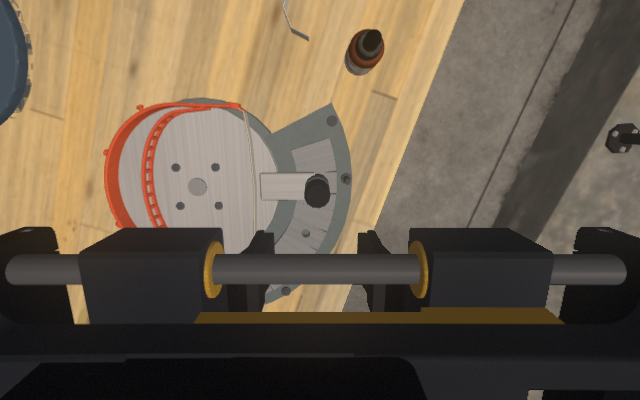

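View pics/s11z.png

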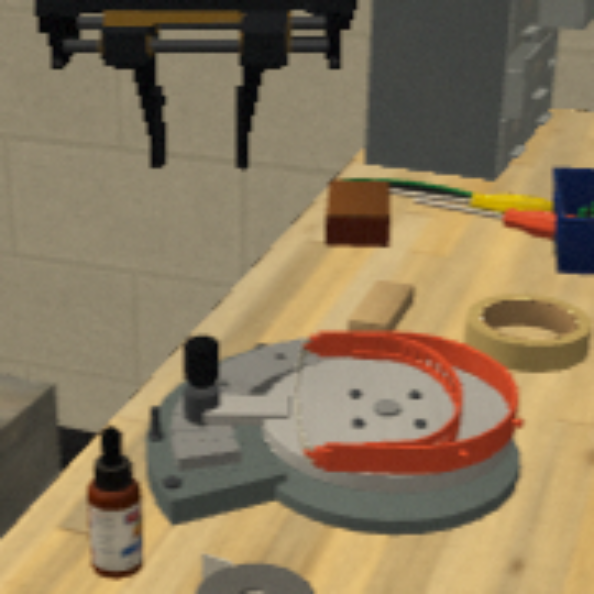

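```bash
python3 -c "
from rig import *
print(read_state()['time_s'],read_state()['qvel']); print(hand_in())"
```

```text
14.7 [ 0.07896874 -0.05468713 -0.27683431  0.02878099  0.02442202 -0.11791652]
the job is handed in; nothing more can be done
None
```

I indexed the turntable to the station by the tall marker pin (the one on the bottle's side) and handed the job in at 14.7 s; no verdict is reported.

- **What I did:** I pinched the knob across the stage's radius and lifted the plunger 11.4 mm, where the wrist force of about 9 N matched the spring. I swung the stage to just short of the hole. I then rode the pin on the plate at about 12 N (8 N spring plus 4 N push) until the upward support vanished, about 0.46 rad round. Lowering it partly by hand, I let the spring take the last 1.2 mm.
- **Loads:** The lateral wrist readings I saw were under 6 N. Pin load cannot be read directly. I estimate at most about 13 N from the spring and wrist readings.
- **Last checks:** After I released the knob and backed off:
  - The knob top measured z = 93.9 mm, against 94.1 mm at the start, so the pin is home.
  - The wrist force was about zero, so the robot is touching nothing.
  - In the pictures the index arm stands by the tall marker. The bottle and wood block look unmoved, though I did not re-measure their positions.
- **What disagreed:** The side and wrist cameras showed the fingertips about 36 mm higher than the stated tool data implies. A test close above the knob, where the fingers met nothing, confirmed it. I gripped at the height the pictures gave.

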